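Park the micropipette holders and lock out the controller

ROBOT

A 6-joint arm with a two-finger parallel gripper is mounted at the origin on the work surface. World frame = base frame: x ahead of the robot, y to its left, z up, the work surface at z = 0. Lengths are in m, angles in degrees, forces in N, time in s.
With the tool pointing down it reaches from about 0.4 to 0.825 m from the base axis. Payload 7 kg.
Tool frame: the origin (TCP) lies midway between the tips of the shut fingers; the grasp point (between the pads) lies 19 mm behind it; z points along the fingers, y is the line along which they close (so a half turn about z gives the same grasp; the last joint's range is limited). The gripper opens to 88 mm and grips with 3 to 60 N. Pads are 19 mm wide; open, the fingers measure 130 mm over their backs; the gripper's body (78 mm by 193 mm) begins 47 mm behind the grasp point.
Start: joints at [81.939, 20.546, 0.682, 0, -70.136, -16.507], TCP at [0.281, 0.614, 0.227] pointing down, gripper open.
Joint ranges: [-176.03, 176.03], [-82.01, 121.73], [-58.28, 71.71], [-173.87, 95.51], [-174.79, -0.11], [-173.66, 173.66]. Speed limits (degrees/s): [136.94, 136.94, 172.46, 180, 180, 180].

INTERFACE

Orientations are given as [roll, pitch, yaw] about the fixed x, y, z axes, in that order (R = Rz(yaw) Ry(pitch) Rx(roll)).
In Python, from plant import telemetry, viewer, workorder gives the robot as it stands. The module is installed in compiled form; this text tells all that it offers.
- The arm moves only by the tool carry_out, never from a script. Its argument "rows" is a list of rows, each a list of 6 numbers: the shift along the tool's x, y, z in m, then the turn, a rotation vector about the tool's x, y, z in rad. In form: [[tx, ty, tz, ax, ay, az], ...]. A call has 1 to 8 rows; each row is the pose to reach, as a shift and turn from the pose commanded when the call began, along the tool's axes at that moment; what a row does not reach only later rows make up. A row lasts 1/8 s, in which the tool goes at most 62.5 mm and 10.7 degrees, less where a joint would pass 70% of its speed; a pose out of reach is approached as far as the arm can. A call with a gripper value outside its range is refused whole. "grip" is the gripper's target within -1 to 1 (fully open at 1, half-way at 0, shut at -1), set as the call begins (left out, the last holds). The fingers move at their own pace and stop on an object; the grip force is fixed at half the most. Time passes only in rows, so rows that repeat a pose let the fingers close. It gives the time, the measured TCP pose, the force, the opening and the grip force at its end, in the units of the state.
- telemetry.get_obs(): the state, without advancing time (a new reading comes with each control period).
- viewer.snapshot(name): name is "scene" or "top"; returns the picture (384x512x3 uint8, red, green, blue); there is no depth.
- viewer.camera_info(name): a dict with "intrinsics" (3x3 intrinsics, pixels), "extrinsics" (4x4, takes a point from camera to world coordinates). Camera axes: x right, y down, z forward; pixel columns grow to the right and rows downward; lengths in m; the calibration is good to about 2 mm. A picture is of the moment at which its call begins. camera_info takes no time and is no camera call.
- workorder.close_job(): hands the job in; it is judged then, once.
The state is a dict: "clock": time; "joint_pos": joint angles; "qvel": joint speeds; "tau": joint torques, N m; "tool_pos": TCP position; "orientation": TCP orientation; "force": force on the tool from outside, world axes, zero at the start; "moment": the same for the moment, N m; "opening": finger opening in m; "gripper_force": force on a finger pad.
Only numpy, scipy, OpenCV 4.12 (cv2) and the standard library are available. Lean on these libraries where they do the work, as an engineer would, in place of code of your own. Each camera call takes 0.05 s, during which the arm holds its last target. There are 200 camera calls.

TASK

Park the micromanipulator for the night: lay each of the two pipette holders in the rest of its own colour, thick barrel in the wide black notch and thin shaft in the narrow one, middle of the holder about midway between the notches, so that it sits level and fully down in both. Then, with both holders parked, push the red lockout plug fully home into the socket of the white control box. Set things down gently rather than dropping them, and leave everything else on the bench where it is.

Things in the scene. Friction and masses are not known exactly. Their poses are not given: they have to be found in the camera images.
- blue_holder: loose pipette holder, 160 mm, about 90 g: blue square block 40 (x) x 24 x 24 mm, black barrel dia 20 from it to x = +80 mm, steel shaft dia 8 to x = -80. Starts level on the bench on a flat of its block, axis 12 mm up. Origin: centre of the block's underside; x to the thick end, z up. Balances within 7 mm of the block's middle; grip the block's upright flats (24 mm apart, facing +y, -y).
- blue_holder_mid (a point): middle of the blue holder's block, on its axis (12 mm above the body origin)
- blue_holder_thick_end (a point): centre of the end face of the blue holder's thick barrel (80 mm along x from the middle)
- blue_rest: fixed rest, blue base plate 130 (x) x 50 x 8 mm, with two uprights 10 mm thick ending in open 90-degree V notches in line along x: wide black one at x = +50 mm (V bottom 41 mm up, 58 mm wide), narrow aluminium one at x = -50 (bottom 49 mm up, 41 mm wide); tips of both 65 mm up. Origin: centre of the underside, on the bench; x to the wide notch, z up.
- blue_rest_seat (a point): where the middle of the seated blue holder lies: 55 mm above the blue rest's origin, halfway between its notches (90 mm apart inside). Seated right, the holder is level, its axis at this height, its block hanging free, its underside 35 mm above the base plate
- orange_holder: loose pipette holder, 160 mm, about 90 g: orange square block 40 (x) x 24 x 24 mm, black barrel dia 20 from it to x = +80 mm, steel shaft dia 8 to x = -80. Starts level on the bench on a flat of its block, axis 12 mm up. Origin: centre of the block's underside; x to the thick end, z up. Balances within 7 mm of the block's middle; grip the block's upright flats (24 mm apart, facing +y, -y).
- orange_holder_mid (a point): middle of the orange holder's block, on its axis (12 mm above the body origin)
- orange_holder_thick_end (a point): centre of the end face of the orange holder's thick barrel (80 mm along x from the middle)
- orange_rest: fixed rest, orange base plate 130 (x) x 50 x 8 mm, with two uprights 10 mm thick ending in open 90-degree V notches in line along x: wide black one at x = +50 mm (V bottom 41 mm up, 58 mm wide), narrow aluminium one at x = -50 (bottom 49 mm up, 41 mm wide); tips of both 65 mm up. Origin: centre of the underside, on the bench; x to the wide notch, z up.
- orange_rest_seat (a point): where the middle of the seated orange holder lies: 55 mm above the orange rest's origin, halfway between its notches (90 mm apart inside). Seated right, the holder is level, its axis at this height, its block hanging free, its underside 35 mm above the base plate
- plug: loose red lockout plug, 40 g, standing on its foot on the bench: black foot 24 (x) x 16 (y) mm, 20 mm long, below a red head 32 (x) x 24 (y) x 28 mm high; 48 mm tall in all. Origin: centre of the foot's underside, z up along the plug. Grip the head across its 24 mm (y). It fits either way round.
- plug_shoulder (a point): centre of the underside of the plug's red head, 20 mm above the plug's origin
- controller: fixed white control box, 110 (x) x 90 (y) x 50 mm high, a dark display on the +x half of its top, a rectangular socket with a red surround in the -x half. Origin: centre of its underside, x along its length, z up.
- socket (a point): centre of the socket's mouth in the box's top face (50 mm above the bench, 22 mm from the box's middle towards its -x). Hole 27 mm along the box's x, 19 mm along its y, 24 mm deep, small chamfer: 1.5 mm play on each side of the plug's foot. Home: the plug's head sits flat on the top face.
- media_bottle: bystander, loose: clear media bottle with a blue cap, 44 mm across, 95 mm tall; stands close beside the blue rest, its centre about 83 mm off the rest's line on its +y side. Origin: centre of its underside.
- objective: bystander, loose: steel microscope objective standing on end, 36 mm across, 52 mm tall; stands close beside the orange rest, its centre about 80 mm off the rest's line on its -y side. Origin: centre of its underside.
- dish: bystander, loose: lidded petri dish with red lid marking, 55 mm across, 15 mm tall; lies about 70 mm from the middle of the blue holder, beside its thick barrel. Origin: centre of its underside.
- vial: bystander, loose: amber vial with a red cap, 22 mm across, 42 mm tall; stands about 65 mm from the middle of the orange holder, beside its thin shaft. Origin: centre of its underside.
- mouse: bystander, loose: black computer mouse, 100 x 60 x 32 mm, at the left of the work area. Origin: centre of its underside.
- chrome_weight: bystander, loose: chrome cylinder (34 mm across) on a blue disc base (84 mm across), 66 mm tall overall, at the right of the work area. Origin: centre of its underside.
- tip_box: bystander, loose: blue pipette-tip box with clear lid, 77 x 117 x 51 mm, behind the rests. Origin: centre of its underside.
- dish_stack: bystander, loose: stack of three petri dishes, 55 mm across, 43 mm tall, behind the rests. Origin: centre of its underside.
Things that resemble listed ones, but are neither listed nor needed, are in the scene too. Of the things that look like the blue_rest, take the one that is farthest to the robot's left at the start.

How it is judged:
By the outcome, as a careful person would: the job done as asked, in the order asked, and still so for the second after the job is handed in, with the robot touching nothing.
It also fails if it takes over 72 s, if anything falls off the work surface, if the arm or the gripper's body presses on something with over 40 N, if the wrist force passes 120 N, or if a joint passes its speed limit or range.

## Working session

There is one attempt and no reset: what is moved stays moved. The work goes in short steps, Python scripts to look and compute and a tool call to move; the robot and the scene stay as the last step left them, time stands still between calls to the robot, and variables do not carry over. Pictures are saved under pics/ and viewed, at most 10 in all, crops included, and the job is handed in when it is done.

Besides the shell and the picture viewer there is one more tool, called after "Call:" in YAML: its name, and indented under it one key for each argument. carry_out: Moves the arm, as the interface text tells. Its arguments: {"type":"object","properties":{"rows":{"type":"array"},"grip":{"type":"number"}},"required":["rows"]}

```bash
mkdir -p pics
python3 - <<'E'
from plant import telemetry, viewer
import cv2,numpy as np
np.set_printoptions(precision=4,suppress=True)
for n in("scene","top"):
    im=viewer.snapshot(n);cv2.imwrite(f"pics/{n}0.png",cv2.resize(im[:,:,::-1],(800,600),interpolation=cv2.INTER_CUBIC));np.save(n+"0",im)
    i=viewer.camera_info(n);print(n,i["intrinsics"],i["extrinsics"])
print(telemetry.get_obs())
E
```

```text
scene [[380.5902   0.     258.5256]
 [  0.     380.5902 198.0735]
 [  0.       0.       1.    ]] [[-0.7749  0.4324 -0.461   1.0693]
 [ 0.6318  0.5499 -0.5463  0.6244]
 [ 0.0173 -0.7146 -0.6993  0.8955]
 [ 0.      0.      0.      1.    ]]
top [[473.3856   0.     250.057 ]
 [  0.     473.3856 189.1961]
 [  0.       0.       1.    ]] [[ 0.0091 -0.9963  0.0857  0.3739]
 [-1.     -0.0093 -0.0015 -0.0094]
 [ 0.0022 -0.0857 -0.9963  1.8067]
 [ 0.      0.      0.      1.    ]]
{'clock': 0.1, 'joint_pos': array([ 81.94  ,  20.5884,   0.638 ,  -0.0146, -70.137 , -16.5065]), 'qvel': array([0.067 , 0.0084, 0.0653, 0.0602, 0.0651, 0.052 ]), 'tau': array([ -0.0004, -58.416 ,  29.3751,   7.0153,   0.0102,  -0.0001]), 'tool_pos': array([0.2805, 0.6135, 0.2257]), 'orientation': array([179.9123,  -0.0117, -24.5715]), 'force': array([-0.0569,  0.1152, -0.2861]), 'moment': array([-0.0038,  0.0156, -0.0252]), 'gripper_force': 0.0, 'opening': 0.08763397945135042}
```

View pics/scene0.png

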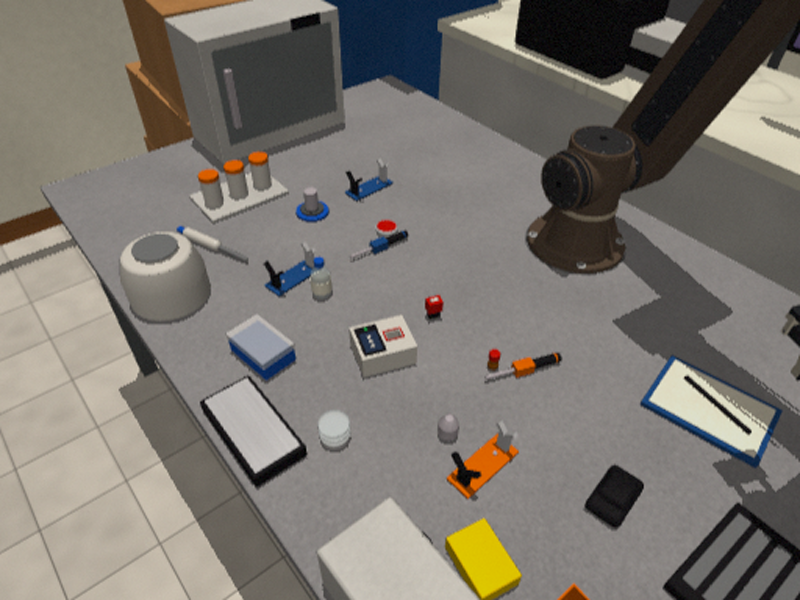

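View pics/top0.png

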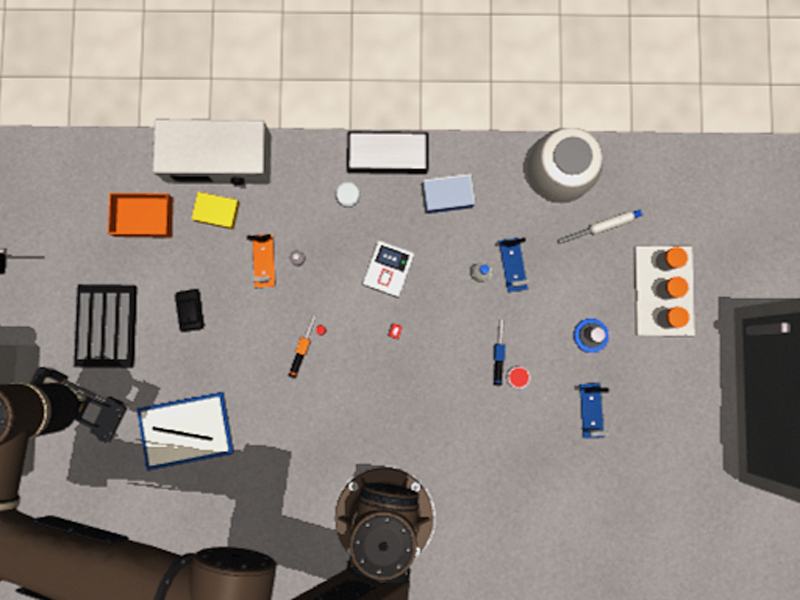

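Run:
```python
import cv2,numpy as np
C={"top":[(328,169),(168,167),(248,172),(319,225),(193,222),(253,212)],"scene":[(186,176),(310,296),(245,221),(243,157),(335,234),(277,196)]}
for n in C:
    im=np.load(n+"0.npy")[:,:,::-1];t=[]
    for u,v in C[n]:
        c=cv2.resize(im[v-25:v+25,u-22:u+22],None,fx=6,fy=6,interpolation=cv2.INTER_NEAREST)
        for k in range(0,44,5):cv2.line(c,(k*6,0),(k*6,4 if k%10 else 9),(0,255,0),1)
        for k in range(0,50,5):cv2.line(c,(0,k*6),(4 if k%10 else 9,k*6),(0,255,0),1)
        t.append(c)
    cv2.imwrite(f"pics/{n}m.png",np.vstack([np.hstack(t[:3]),np.hstack(t[3:])]))
```

```text
(no output)
```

View pics/topm.png

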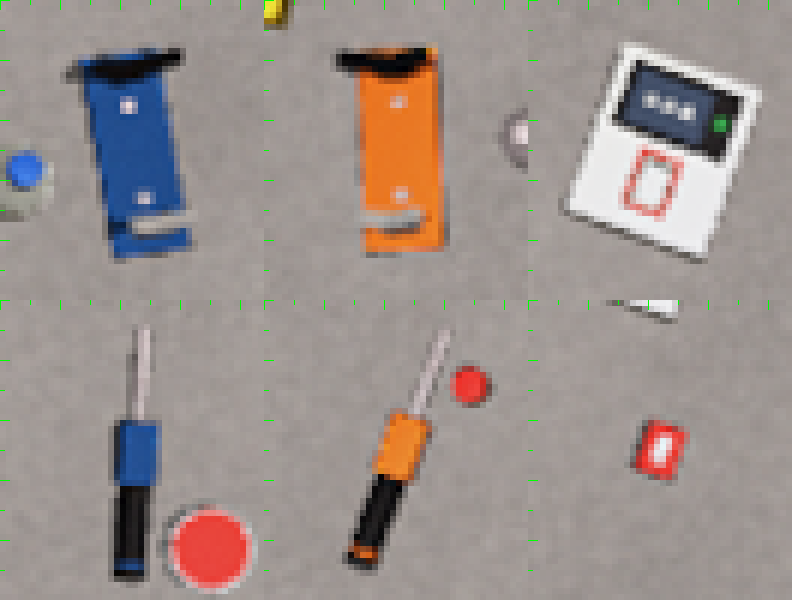

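View pics/scenem.png

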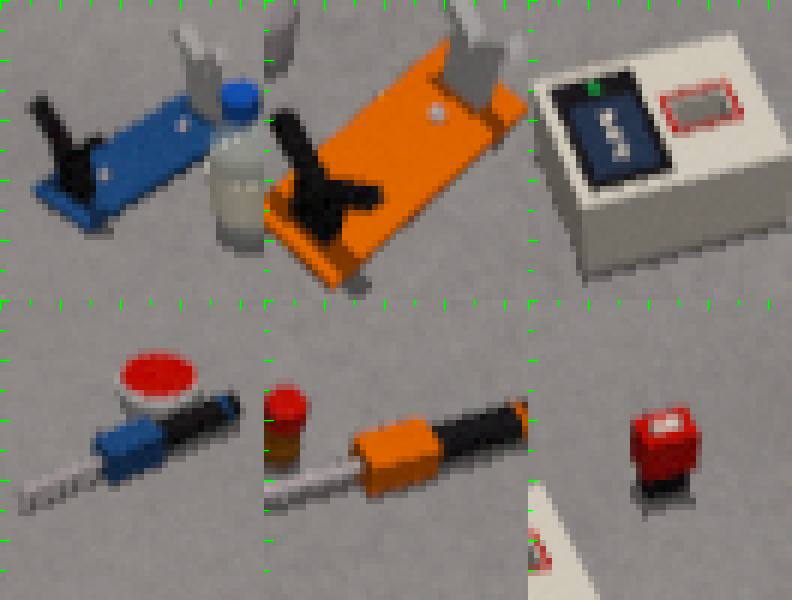

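```bash
cat > vis.py <<'E'
import cv2,numpy as np
from plant import viewer
from scipy.optimize import minimize
CI={n:viewer.camera_info(n) for n in("scene","top")}
def proj(n,P):
    K,E=CI[n]["intrinsics"],CI[n]["extrinsics"]
    c=(np.atleast_2d(P)-E[:3,3])@E[:3,:3]; c=c@np.array(K).T
    return c[:,:2]/c[:,2:]
def back(n,uv,z):
    K,E=CI[n]["intrinsics"],CI[n]["extrinsics"]
    d=E[:3,:3]@np.linalg.solve(K,[uv[0],uv[1],1]); o=E[:3,3]
    return o+d*(z-o[2])/d[2]
def box(hx,hy,z0,z1,cx=0): return np.array([[cx+a*hx,b*hy,z] for a in(-1,1) for b in(-1,1) for z in(z0,z1)])
def place(B,p):
    c,s=np.cos(p[2]),np.sin(p[2]); return B@np.array([[c,s,0],[-s,c,0],[0,0,1]])+[p[0],p[1],0]
def cover(n,P,shape,o,S=8):
    h=cv2.convexHull(((proj(n,P)-o+.5)*S-.5).astype(np.float32))
    m=np.zeros((shape[0]*S,shape[1]*S),np.uint8); cv2.fillConvexPoly(m,np.round(h*16).astype(np.int32),255,shift=4)
    return cv2.resize(m,(shape[1],shape[0]),interpolation=cv2.INTER_AREA)/255.
def masks(im):
    f=im.astype(float);R,G,B=f[...,0],f[...,1],f[...,2]; m=f.max(2)
    return dict(blue=(B-R>.35*m),orange=(R-B>.45*m)&(G-B>.15*m),red=(R-G>.45*m)&(abs(G-B)<.2*m),
      grey=(abs(R-B)<.2*m)&(m>85)&(m<190),dark=m<70,white=(f.min(2)>195))
def fit(ims,B,p0,col,cams=("scene","top"),ignore=True,w=28):
    D=[]
    for n in cams:
        u,v=np.round(proj(n,[[p0[0],p0[1],.02]])[0]).astype(int); o=np.array([u-w,v-w])
        M=masks(ims[n][v-w:v+w,u-w:u+w]); t=M[col]
        k,l,st,ce=cv2.connectedComponentsWithStats(t.astype(np.uint8)); 
        t=l==1+np.argmax(st[1:,4]); use=t|M["grey"] if ignore else np.ones_like(t)
        if not ignore:
            h=[cv2.convexHull(c) for c in cv2.findContours(t.astype(np.uint8),0,2)[0]]; t=cv2.drawContours(t.astype(np.uint8),h,-1,1,-1)>0
        D.append((n,o,t.astype(float),use))
    def cost(p): return sum((((cover(n,place(B,p),t.shape,o)-t)**2)*use).sum() for n,o,t,use in D)
    best=None
    for s in(.02,.005):
        p=p0 if best is None else best.x
        best=minimize(cost,p,method="Nelder-Mead",options=dict(initial_simplex=np.array([p,p+[s,0,0],p+[0,s,0],p+[0,0,s*8]]),xatol=1e-5,fatol=1e-3))
    return best.x,best.fun
E
cat > m1.py <<'E'
from vis import *
np.set_printoptions(precision=4,suppress=True)
ims={n:np.load(n+"0.npy") for n in("scene","top")}
def go(name,B,uv,a,b,col,zc,**k):
    p=back("top",uv,zc); q=back("top",b,zc)-back("top",a,zc)
    p0=np.array([p[0],p[1],np.arctan2(q[1],q[0])])
    for c in(("top",),("scene",),("top","scene")):
        x,f=fit(ims,B,p0,col,c,**k); print(name,c,x[:2],np.degrees(x[2]).round(2),round(f,1))
# tile pixel -> raw
T=lambda i,x,y:(np.array([328,168,248,319,193,253])[i]-22+(x-264*(i%3))/6-.5,np.array([169,167,172,225,222,212])[i]-25+(y-300*(i//3))/6-.5)
plate=box(.065,.025,0,.008)
go("brest",plate,T(0,138,160),T(0,150,245),T(0,120,70),"blue",.008)
go("orest",plate,T(1,400,155),T(1,402,250),T(1,398,60),"orange",.008)
blk=box(.02,.012,0,.024)
go("bh",blk,T(3,136,453),T(3,144,330),T(3,129,575),"blue",.024,ignore=False)
go("oh",blk,T(4,403,447),T(4,447,335),T(4,360,560),"orange",.024,ignore=False)
go("plug",box(.016,.012,.02,.048),T(5,660,450),T(5,653,478),T(5,667,423),"red",.048,ignore=False)
p=back("top",T(2,660,155),.05)
go("ctl",box(.055,.045,.0,.05),T(2,660,152),T(2,637,235),T(2,685,60),"white",.05,ignore=False)
for n in ims:
    u,v=np.round(proj(n,[back("top",T(2,652,183),.05)])[0]).astype(int)
    M=masks(ims[n][v-9:v+10,u-9:u+10])["red"]; ys,xs=np.nonzero(M); print(n,"socket",len(xs),back(n,((xs.max()+xs.min())/2+u-9,(ys.max()+ys.min())/2+v-9),.05)[:2],back(n,(xs.mean()+u-9,ys.mean()+v-9),.05)[:2])
def ln(a,b,z):
    q=back("top",b,z)-back("top",a,z); return np.degrees(np.arctan2(q[1],q[0]))
print("axes bh,oh",ln(T(3,144,330),T(3,129,575),.012),ln(T(4,447,335),T(4,360,560),.012))
print(back("top",T(3,144,330),.012),back("top",T(3,129,575),.012),back("top",T(4,447,335),.012),back("top",T(4,360,560),.012))
E
python3 m1.py
```

```text
brest ('top',) [ 0.609  -0.3107] 9.79 41.4
brest ('scene',) [ 0.6084 -0.3128] 11.42 48.1
brest ('top', 'scene') [ 0.6086 -0.3115] 9.42 92.2
orest ('top',) [0.6135 0.3024] 3.79 23.2
orest ('scene',) [0.6143 0.3013] 4.12 56.7
orest ('top', 'scene') [0.6138 0.3017] 4.09 82.4
bh ('top',) [ 0.394  -0.2738] 179.09 5.5
bh ('scene',) [ 0.392 -0.277] 183.67 5.5
bh ('top', 'scene') [ 0.3933 -0.2751] 178.37 14.6
oh ('top',) [0.4048 0.2014] 159.02 2.9
oh ('scene',) [0.4055 0.1998] 159.43 5.2
oh ('top', 'scene') [0.4054 0.2005] 158.28 10.0
plug ('top',) [ 0.4426 -0.0217] -18.88 3.3
plug ('scene',) [ 0.4442 -0.0222] -19.2 5.5
plug ('top', 'scene') [ 0.4435 -0.0224] -19.46 10.4
ctl ('top',) [ 0.5936 -0.0051] -20.09 17.9Traceback (most recent call last):
  File "m1.py", line 19, in <module>
    go("ctl",box(.055,.045,.0,.05),T(2,660,152),T(2,637,235),T(2,685,60),"white",.05,ignore=False)
    ~~^^^^^^^^^^^^^^^^^^^^^^^^^^^^^^^^^^^^^^^^^^^^^^^^^^^^^^^^^^^^^^^^^^^^^^^^^^^^^^^^^^^^^^^^^^^^
  File "m1.py", line 8, in go
    x,f=fit(ims,B,p0,col,c,**k); print(name,c,x[:2],np.degrees(x[2]).round(2),round(f,1))
        ~~~^^^^^^^^^^^^^^^^^^^^
  File "vis.py", line 30, in fit
    t=l==1+np.argmax(st[1:,4]); use=t|M["grey"] if ignore else np.ones_like(t)
           ~~~~~~~~~^^^^^^^^^^
    return _wrapfunc(a, 'argmax', axis=axis, out=out, **kwds)
    return bound(*args, **kwds)
ValueError: attempt to get argmax of an empty sequence
```

```bash
sed -i 's/min(2)>195/min(2)>175/' vis.py; sed -i '/^go("\(bre\|ore\|bh\|oh\|plug\)/d; s/^go("ctl",box(.055,.045,.0,/go("ctl",box(.055,.045,.0499,/' m1.py; python3 m1.py
```

```text
ctl ('top',) [ 0.5922 -0.0051] -19.48 45.5
ctl ('scene',) [0.5452 0.0132] -22.9 273.2
ctl ('top', 'scene') [ 0.5914 -0.0051] -19.52 418.1
scene socket 19 [0.5713 0.0028] [0.5722 0.0047]
top socket 6 [ 0.5706 -0.0001] [0.5787 0.0012]
axes bh,oh 176.2946013520187 159.8584932659546
[ 0.4725 -0.2799  0.012 ] [ 0.3184 -0.2699  0.012 ] [0.4765 0.1737 0.012 ] [0.3345 0.2258 0.012 ]
```

```bash
cat > go.py <<'E'
# usage: go.py cx cy cz cyaw  [x y z yaw]...   -> shift/turn of each target from commanded pose, tool axes
import sys,numpy as np
a=np.array(list(map(float,sys.argv[1:]))).reshape(-1,4); c=a[0]; s=np.radians(c[3])
for t in a[1:]:
    d=t-c; print(np.round([np.cos(s)*d[0]+np.sin(s)*d[1],np.sin(s)*d[0]-np.cos(s)*d[1],-d[2],0,0,-np.radians(d[3])],4).tolist())
E
python3 go.py .281 .614 .227 -24.568  .405 .2005 .2 -20.5  .405 .2005 .08 -20.5
```

```text
[0.2847, 0.3245, 0.027, 0.0, 0.0, -0.071]
[0.2847, 0.3245, 0.147, 0.0, 0.0, -0.071]
```

Call:
carry_out:
  rows:
    - [0.2847,0.3245,0.027,0,0,-0.071]
    - [0.2847,0.3245,0.027,0,0,-0.071]
    - [0.2847,0.3245,0.027,0,0,-0.071]
    - [0.2847,0.3245,0.027,0,0,-0.071]
    - [0.2847,0.3245,0.027,0,0,-0.071]
    - [0.2847,0.3245,0.027,0,0,-0.071]
    - [0.2847,0.3245,0.107,0,0,-0.071]
    - [0.2847,0.3245,0.147,0,0,-0.071]
  grip: 0

```text
clock: 1.1
tool_pos: [0.4044, 0.2028, 0.0918]
orientation: [-179.8, -0.1, -20.6]
force: [0.5, 1.0, -0.6]
opening: 0.044
gripper_force: 0.0
```

Run:
```python
from plant import telemetry, viewer
import cv2,numpy as np
a=viewer.snapshot("scene");b=viewer.snapshot("top");b=viewer.snapshot("top")
o=telemetry.get_obs();print(o["tool_pos"],o["orientation"],o["clock"],o["joint_pos"])
c=a[184:284,265:405]
d=b[160:285,120:260]
cv2.imwrite("pics/p1.png",np.hstack([cv2.resize(c,(396,283)),cv2.resize(d,(396,354))[:283]])[:,:,::-1])
```

```text
[0.40228383 0.20149779 0.08991271] [ 1.79653655e+02  1.19104943e-01 -2.06099463e+01] 1.25 [ 5.18296472e+01  7.72004313e+00 -3.71327075e+01 -1.26950846e-02
 -4.55133905e+01  1.75696913e+01]
```

View pics/p1.png

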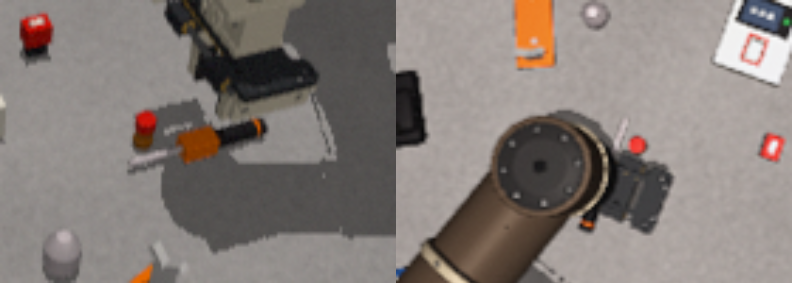

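Call:
carry_out:
  rows:
    - [0,0,0.02,0,0,0]
    - [0,0,0.04,0,0,0]
    - [0,0,0.04,0,0,0]
    - [0,0,0.04,0,0,0]

```text
clock: 1.75
tool_pos: [0.4044, 0.2054, 0.0535]
orientation: [-179.9, -0.1, -20.4]
force: [-0.1, -0.4, 0.4]
opening: 0.0436
gripper_force: 0.0
```

```bash
cat > obs.py <<'E'
import sys,numpy as np
from plant import telemetry, viewer
np.set_printoptions(precision=4,suppress=True)
def avg(n=5):
    P=[]
    for _ in range(n):
        viewer.snapshot("top"); o=telemetry.get_obs(); P.append(np.r_[o["tool_pos"],o["orientation"]%360,o["force"],o["opening"],o["joint_pos"]])
    P=np.array(P); print(o["clock"]); print(P.mean(0)[:10]);print(P.std(0)[:6]); return P.mean(0)
if __name__=="__main__": avg(int(sys.argv[1]))
E
python3 obs.py 5
```

```text
2.0
[  0.4041   0.2048   0.053  180.1058 359.9554 339.5294  -0.0988  -0.2067
   0.033    0.0439]
[0.0002 0.0003 0.0003 0.0232 0.0122 0.0142]
```

```bash
python3 go.py .4041 .2048 .053 -20.5  .405 .2005 .025 -20.5  .405 .2005 .0045 -20.5
```

```text
[0.0023, 0.0037, 0.028, 0.0, 0.0, -0.0]
[0.0023, 0.0037, 0.0485, 0.0, 0.0, -0.0]
```

Call:
carry_out:
  rows:
    - [0.0023,0.0037,0.014,0,0,0]
    - [0.0023,0.0037,0.028,0,0,0]
    - [0.0023,0.0037,0.038,0,0,0]
    - [0.0023,0.0037,0.0485,0,0,0]
    - [0.0023,0.0037,0.0485,0,0,0]
    - [0.0023,0.0037,0.0485,0,0,0]

```text
clock: 2.75
tool_pos: [0.4046, 0.1999, 0.0035]
orientation: [-180.0, -0.0, -20.5]
force: [-0.2, 0.1, 0.3]
opening: 0.0438
gripper_force: 0.0
```

Call:
carry_out:
  rows:
    - [0,0,0,0,0,0]
    - [0,0,0,0,0,0]
    - [0,0,0,0,0,0]
    - [0,0,0,0,0,0]
    - [0,0,0,0,0,0]
  grip: -1

```text
clock: 3.38
tool_pos: [0.4046, 0.1999, 0.0036]
orientation: [-180.0, -0.0, -20.5]
force: [-1.5, 0.1, 4.4]
opening: 0.0237
gripper_force: 29.9
```

Call:
carry_out:
  rows:
    - [0,0,-0.01,0,0,0]
    - [0,0,-0.03,0,0,0]
    - [0,0,-0.06,0,0,0]
    - [0,0,-0.1,0,0,0]
    - [0,0,-0.13,0,0,0]
    - [0,0,-0.145,0,0,0]
    - [0,0,-0.145,0,0,0]
    - [0,0,-0.145,0,0,0]

```text
clock: 4.38
tool_pos: [0.4039, 0.1993, 0.1478]
orientation: [180.0, 0.0, -20.5]
force: [-0.4, 0.3, -1.7]
opening: 0.0239
gripper_force: 29.9
```

```bash
python3 go.py .4046 .1999 .1486 -20.5  .46 .226 .149 -70.5 .51 .25 .149 -90.5;python3 go.py .51 .25 .149 -90.5 .6138 .3017 .149 -175.9
```

```text
[0.0428, -0.0438, -0.0004, 0.0, 0.0, 0.8727]
[0.0812, -0.0838, -0.0004, 0.0, 0.0, 1.2217]
[-0.0526, -0.1033, -0.0, 0.0, 0.0, 1.4905]
```

Call:
carry_out:
  rows:
    - [0.01,-0.01,0,0,0,0.1]
    - [0.02,-0.02,0,0,0,0.25]
    - [0.03,-0.03,0,0,0,0.41]
    - [0.04,-0.041,0,0,0,0.57]
    - [0.05,-0.052,0,0,0,0.73]
    - [0.06,-0.063,0,0,0,0.89]
    - [0.07,-0.074,0,0,0,1.05]
    - [0.0812,-0.0838,0,0,0,1.2217]

```text
clock: 5.38
tool_pos: [0.5097, 0.2495, 0.1467]
orientation: [179.9, -0.1, -90.8]
force: [0.3, 0.2, -0.5]
opening: 0.0237
gripper_force: 29.9
```

Call:
carry_out:
  rows:
    - [-0.007,-0.014,0,0,0,0.16]
    - [-0.014,-0.028,0,0,0,0.33]
    - [-0.021,-0.042,0,0,0,0.51]
    - [-0.028,-0.056,0,0,0,0.69]
    - [-0.035,-0.07,0,0,0,0.87]
    - [-0.042,-0.084,0,0,0,1.05]
    - [-0.049,-0.097,0,0,0,1.22]
    - [-0.0526,-0.1033,0,0,0,1.36]

```text
clock: 6.38
tool_pos: [0.6136, 0.3013, 0.1461]
orientation: [-179.9, -0.2, -168.7]
force: [-0.1, 0.2, -0.4]
opening: 0.0238
gripper_force: 29.9
```

Call:
carry_out:
  rows:
    - [0,0,0,0,0,0.09]
    - [0,0,0,0,0,0.1305]
    - [0,0,0,0,0,0.1305]
    - [0,0,0,0,0,0.1305]

```text
clock: 6.88
tool_pos: [0.6133, 0.3012, 0.1474]
orientation: [-180.0, -0.1, -175.8]
force: [-0.2, -0.3, -1.5]
opening: 0.0237
gripper_force: 29.9
```

```bash
python3 obs.py 3
```

```text
7.025
[  0.6134   0.3014   0.1479 180.024  359.9666 184.1371  -0.1527  -0.2288
  -0.3488   0.0239]
[0.     0.     0.0002 0.0092 0.0128 0.0055]
```

Call:
carry_out:
  rows:
    - [0,0,0.015,0,0,0]
    - [0,0,0.035,0,0,0]
    - [0,0,0.055,0,0,0]
    - [0,0,0.072,0,0,0]
    - [0,0,0.082,0,0,0]
    - [0,0,0.086,0,0,0]
    - [0,0,0.086,0,0,0]

```text
clock: 7.9
tool_pos: [0.6138, 0.3016, 0.0625]
orientation: [180.0, 0.0, -175.9]
force: [-0.5, 0.1, 0.2]
opening: 0.024
gripper_force: 29.9
```

Run:
```python
from obs import avg
from plant import viewer
import cv2
avg(2)
a=viewer.snapshot("scene");cv2.imwrite("pics/p2.png",cv2.resize(a[235:335,245:385],(798,570),interpolation=cv2.INTER_CUBIC)[:,:,::-1])
```

```text
8.0
[  0.614    0.3017   0.063  179.9729   0.0481 184.1094   0.148    0.327
  -0.5193   0.0238]
[0.     0.     0.0001 0.0061 0.0078 0.0041]
```

View pics/p2.png

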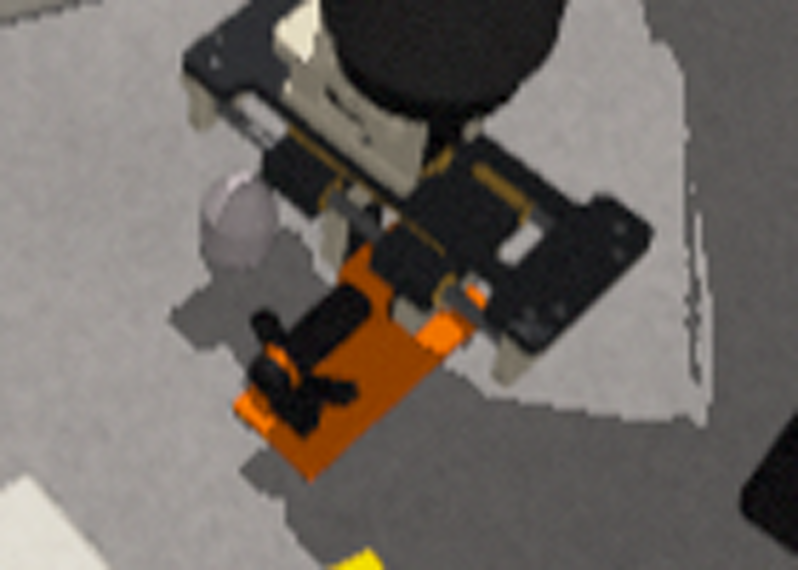

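Call:
carry_out:
  rows:
    - [0,0,0.004,0,0,0]
    - [0,0,0.008,0,0,0]
    - [0,0,0.011,0,0,0]
    - [0,0,0.013,0,0,0]
    - [0,0,0.0145,0,0,0]
    - [0,0,0.0145,0,0,0]

```text
clock: 8.8
tool_pos: [0.6136, 0.3016, 0.0479]
orientation: [180.0, 0.0, -175.9]
force: [0.5, -0.3, 0.1]
opening: 0.0239
gripper_force: 29.9
```

```bash
python3 obs.py 2
```

```text
8.9
[  0.6136   0.3015   0.0479 179.9958   0.0054 184.104   -0.2878   0.5744
  -0.76     0.0238]
[0.     0.     0.     0.0018 0.0008 0.001 ]
```

Call:
carry_out:
  rows:
    - [0,0,0.0006,0,0,0]
    - [0,0,0.0012,0,0,0]
    - [0,0,0.0018,0,0,0]
    - [0,0,0.0018,0,0,0]

```text
clock: 9.4
tool_pos: [0.6138, 0.3017, 0.0472]
orientation: [180.0, 0.1, -175.9]
force: [-2.5, 0.9, 6.5]
opening: 0.0239
gripper_force: 29.9
```

```bash
python3 obs.py 2
```

```text
9.5
[  0.6138   0.3017   0.0472 179.971    0.0541 184.1046  -2.0732  -0.4491
   6.9768   0.0236]
[0.     0.     0.     0.0015 0.0007 0.0016]
```

Call:
carry_out:
  rows:
    - [0,0,0,0,0,0]
    - [0,0,0,0,0,0]
    - [0,0,0,0,0,0]
    - [0,0,0,0,0,0]
  grip: -0.1

```text
clock: 10.0
tool_pos: [0.6136, 0.3014, 0.0459]
orientation: [-180.0, -0.0, -175.9]
force: [-0.5, -0.5, -0.7]
opening: 0.0395
gripper_force: 0.0
```

Call:
carry_out:
  rows:
    - [0,0,-0.01,0,0,0]
    - [0,0,-0.03,0,0,0]
    - [0,0,-0.06,0,0,0]
    - [0,0,-0.1,0,0,0]
    - [0,0,-0.15,0,0,0]
    - [0,0,-0.153,0,0,0]
    - [0,0,-0.153,0,0,0]

```text
clock: 10.88
tool_pos: [0.6135, 0.3015, 0.1999]
orientation: [179.9, 0.1, -175.9]
force: [-0.0, -0.7, -1.0]
opening: 0.0392
gripper_force: 0.0
```

```bash
python3 obs.py 1; python3 go.py .6138 .3017 .1997 -175.9 .45 -.05 .1997 -90 ; python3 go.py .45 -.05 .1997 -90 .394 -.275 .1 -2.5
```

```text
10.925
[  0.6131   0.3012   0.1987 180.0041 359.9601 184.0956   0.1824  -0.4423
  -0.0048   0.0392]
[0. 0. 0. 0. 0. 0.]
[0.1885, -0.3391, -0.0, 0.0, 0.0, -1.4992]
[0.225, 0.056, 0.0997, 0.0, 0.0, -1.5272]
```

Call:
carry_out:
  rows:
    - [0.02,-0.036,0,0,0,-0.15]
    - [0.045,-0.08,0,0,0,-0.33]
    - [0.07,-0.126,0,0,0,-0.51]
    - [0.095,-0.17,0,0,0,-0.69]
    - [0.12,-0.215,0,0,0,-0.87]
    - [0.145,-0.26,0,0,0,-1.05]
    - [0.17,-0.305,0,0,0,-1.23]
    - [0.1885,-0.3391,0,0,0,-1.4]

```text
clock: 11.92
tool_pos: [0.4479, -0.052, 0.1981]
orientation: [179.9, -0.0, -95.4]
force: [-0.4, 0.5, 0.5]
opening: 0.0396
gripper_force: 0.0
```

```bash
python3 obs.py 3;  python3 go.py .45 -.05 .1997 -95.69 .394 -.275 .1 -2.5
```

```text
12.075
[  0.4472  -0.0529   0.1981 179.8656 359.9588 264.6382  -0.8109  -0.4651
  -0.2494   0.0393]
[0.0011 0.001  0.0002 0.0422 0.0151 0.4502]
[0.2294, 0.0334, 0.0997, 0.0, 0.0, -1.6265]
```

Call:
carry_out:
  rows:
    - [0.03,0.004,0,0,0,-0.15]
    - [0.06,0.008,0,0,0,-0.33]
    - [0.09,0.013,0,0,0,-0.51]
    - [0.12,0.018,0,0,0,-0.69]
    - [0.15,0.022,0,0,0,-0.87]
    - [0.18,0.026,0.03,0,0,-1.05]
    - [0.21,0.03,0.07,0,0,-1.23]
    - [0.2294,0.0334,0.0997,0,0,-1.41]
  grip: 0

```text
clock: 13.08
tool_pos: [0.3933, -0.2756, 0.0971]
orientation: [-180.0, 0.1, -14.7]
force: [0.7, 0.6, 0.7]
opening: 0.0437
gripper_force: 0.0
```

Call:
carry_out:
  rows:
    - [0,0,0,0,0,-0.13]
    - [0,0,0,0,0,-0.2165]
    - [0,0,0,0,0,-0.2165]
    - [0,0,0.02,0,0,-0.2165]
    - [0,0,0.04,0,0,-0.2165]
    - [0,0,0.045,0,0,-0.2165]
    - [0,0,0.045,0,0,-0.2165]

```text
clock: 13.95
tool_pos: [0.394, -0.2751, 0.0543]
orientation: [-180.0, 0.0, -2.5]
force: [-0.4, 0.4, 0.0]
opening: 0.0436
gripper_force: 0.0
```

```bash
python3 obs.py 3
```

```text
14.1
[  0.3944  -0.2753   0.0549 179.9843 359.9575 357.4846  -0.0367   0.1295
   0.2344   0.0439]
[0.0001 0.0001 0.0001 0.0027 0.0239 0.0045]
```

Call:
carry_out:
  rows:
    - [0,0,0.014,0,0,0]
    - [0,0,0.028,0,0,0]
    - [0,0,0.04,0,0,0]
    - [0,0,0.0505,0,0,0]
    - [0,0,0.0505,0,0,0]
    - [0,0,0.0505,0,0,0]

```text
clock: 14.85
tool_pos: [0.394, -0.2753, 0.0039]
orientation: [180.0, 0.0, -2.5]
force: [-0.3, -0.1, 0.6]
opening: 0.0442
gripper_force: 0.0
```

Call:
carry_out:
  rows:
    - [0,0,0,0,0,0]
    - [0,0,0,0,0,0]
    - [0,0,0,0,0,0]
    - [0,0,0,0,0,0]
    - [0,0,0,0,0,0]
  grip: -1

```text
clock: 15.48
tool_pos: [0.3941, -0.2753, 0.0042]
orientation: [180.0, -0.0, -2.5]
force: [-0.8, -0.0, 4.3]
opening: 0.0237
gripper_force: 29.9
```

```bash
python3 obs.py 1; python3 go.py .394 -.275 .15 -2.5 .48 -.289 .15 -74 ; python3 go.py .48 -.289 .15 -74 .6087 -.3117 .15 -152; python3 go.py 0 0 0 -152 0 0 0 -170.2
```

```text
15.525
[  0.3941  -0.2753   0.0042 179.9905 359.9732 357.5184  -1.5132   1.3152
   5.9328   0.0236]
[0. 0. 0. 0. 0. 0.]
[0.0865, 0.0102, -0.0, 0.0, 0.0, 1.2479]
[0.0573, -0.1175, -0.0, 0.0, 0.0, 1.3614]
[-0.0, 0.0, -0.0, 0.0, 0.0, 0.3176]
```

Call:
carry_out:
  rows:
    - [0,0,-0.01,0,0,0]
    - [0,0,-0.03,0,0,0]
    - [0,0,-0.06,0,0,0]
    - [0,0,-0.1,0,0,0]
    - [0,0,-0.13,0,0,0]
    - [0,0,-0.146,0,0,0]
    - [0,0,-0.146,0,0,0]
    - [0,0,-0.146,0,0,0]

```text
clock: 16.52
tool_pos: [0.3933, -0.275, 0.1492]
orientation: [-180.0, 0.1, -2.5]
force: [0.5, 0.1, -0.8]
opening: 0.0239
gripper_force: 29.9
```

Call:
carry_out:
  rows:
    - [0.01,0.001,0,0,0,0.11]
    - [0.02,0.002,0,0,0,0.26]
    - [0.03,0.003,0,0,0,0.42]
    - [0.042,0.005,0,0,0,0.58]
    - [0.053,0.006,0,0,0,0.74]
    - [0.064,0.008,0,0,0,0.91]
    - [0.075,0.009,0,0,0,1.08]
    - [0.0865,0.0102,0,0,0,1.2479]

```text
clock: 17.52
tool_pos: [0.4794, -0.289, 0.1483]
orientation: [179.9, 0.1, -74.3]
force: [-1.6, 0.5, -0.3]
opening: 0.0238
gripper_force: 29.9
```

Call:
carry_out:
  rows:
    - [0.007,-0.015,0,0,0,0.17]
    - [0.014,-0.03,0,0,0,0.34]
    - [0.021,-0.045,0,0,0,0.51]
    - [0.029,-0.06,0,0,0,0.68]
    - [0.036,-0.075,0,0,0,0.85]
    - [0.043,-0.09,0,0,0,1.02]
    - [0.05,-0.104,0,0,0,1.19]
    - [0.0573,-0.1175,0,0,0,1.3614]

```text
clock: 18.52
tool_pos: [0.6084, -0.3117, 0.1478]
orientation: [179.9, -0.1, -152.3]
force: [-0.2, 1.1, -1.2]
opening: 0.0237
gripper_force: 29.9
```

Call:
carry_out:
  rows:
    - [0,0,0,0,0,0.14]
    - [0,0,0,0,0,0.26]
    - [0,0,0,0,0,0.3194]
    - [0,0,0,0,0,0.3194]
    - [0,0,0,0,0,0.3194]

```text
clock: 19.15
tool_pos: [0.6083, -0.3117, 0.1489]
orientation: [180.0, -0.1, -170.2]
force: [-0.2, 1.1, -1.1]
opening: 0.0239
gripper_force: 29.9
```

```bash
python3 obs.py 2
```

```text
19.25
[  0.6084  -0.3118   0.1493 179.9803 359.9543 189.7626   0.1525   0.0123
  -1.0582   0.0237]
[0.     0.     0.0001 0.0028 0.0082 0.0077]
```

Call:
carry_out:
  rows:
    - [0,0,0.015,0,0,0]
    - [0,0,0.035,0,0,0]
    - [0,0,0.055,0,0,0]
    - [0,0,0.072,0,0,0]
    - [0,0,0.082,0,0,0]
    - [0,0,0.0863,0,0,0]
    - [0,0,0.0863,0,0,0]

```text
clock: 20.12
tool_pos: [0.6088, -0.3119, 0.0636]
orientation: [-180.0, 0.0, -170.3]
force: [-0.3, 0.0, 0.4]
opening: 0.0239
gripper_force: 29.9
```

Run:
```python
from obs import avg
from plant import viewer
import cv2,numpy as np
avg(2)
a=viewer.snapshot("scene");np.save("s3",a)
r=lambda x:cv2.resize(x,(400,500),interpolation=cv2.INTER_CUBIC)
cv2.imwrite("pics/p3.png",np.hstack([r(a[125:225,145:225]),r(a[245:345,265:345])])[:,:,::-1])
```

```text
20.225
[  0.609   -0.312    0.0642 180.0273   0.0465 189.7133   0.1122  -0.2928
  -0.607    0.0239]
[0.0001 0.     0.0001 0.0032 0.0095 0.0023]
```

View pics/p3.png

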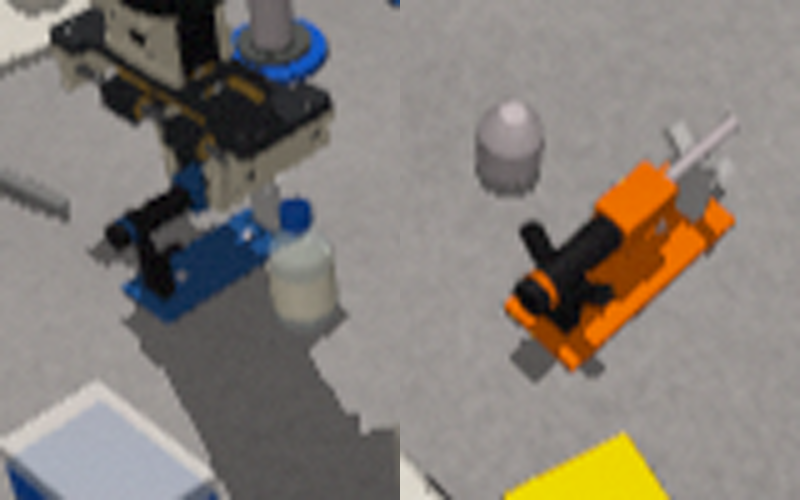

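Call:
carry_out:
  rows:
    - [0,0,0.004,0,0,0]
    - [0,0,0.008,0,0,0]
    - [0,0,0.012,0,0,0]
    - [0,0,0.0145,0,0,0]
    - [0,0,0.0155,0,0,0]
    - [0,0,0.0163,0,0,0]
    - [0,0,0.017,0,0,0]
    - [0,0,0.017,0,0,0]

```text
clock: 21.28
tool_pos: [0.6085, -0.3119, 0.0476]
orientation: [-180.0, 0.0, -170.3]
force: [-3.1, 2.0, 7.0]
opening: 0.024
gripper_force: 29.9
```

Run:
```python
from obs import avg
avg(2)
from vis import *
a={"scene":np.load("s3.npy")}
B=box(.02,.012,.043,.067)
for z in(0,.002,-.002):
    x,f=fit(a,B+[0,0,z],np.array([.6138,.3017,np.radians(4.1)]),"orange",("scene",),ignore=False,w=28) if 0 else (None,None)
n="scene";u,v=np.round(proj(n,[[.6138,.3017,.055]])[0]).astype(int)
for n,z in(("scene",.055),):
    h=proj(n,place(B,[.6138,.3017,np.radians(4.1)])); print("expected block px bbox",h.min(0),h.max(0))
    print("ends",proj(n,place(np.array([[.08,0,.055],[-.08,0,.055],[-.02,0,.055]]),[.6138,.3017,np.radians(4.1)])))
```

```text
21.375
[  0.6085  -0.3119   0.0476 180.0177   0.0123 189.7212  -2.5181   2.2573
   6.5755   0.0237]
[0.     0.     0.     0.0003 0.0015 0.0004]
expected block px bbox [301.9195 276.3961] [320.3777 296.7095]
ends [[289.6319 305.5868]
 [330.8884 268.8624]
 [316.2016 281.9358]]
```

Call:
carry_out:
  rows:
    - [0,0,0,0,0,0]
    - [0,0,0,0,0,0]
    - [0,0,0,0,0,0]
    - [0,0,0,0,0,0]
  grip: -0.1

```text
clock: 21.88
tool_pos: [0.6086, -0.3119, 0.0465]
orientation: [-180.0, -0.0, -170.3]
force: [0.0, -0.1, -0.1]
opening: 0.0391
gripper_force: 0.0
```

Call:
carry_out:
  rows:
    - [0,0,-0.01,0,0,0]
    - [0,0,-0.03,0,0,0]
    - [0,0,-0.06,0,0,0]
    - [0,0,-0.1,0,0,0]
    - [0,0,-0.15,0,0,0]
    - [0,0,-0.1525,0,0,0]
    - [0,0,-0.1525,0,0,0]

```text
clock: 22.75
tool_pos: [0.6086, -0.3118, 0.1998]
orientation: [-180.0, 0.1, -170.3]
force: [-0.2, 0.5, -0.1]
opening: 0.0395
gripper_force: 0.0
```

```bash
python3 obs.py 1; python3 go.py .6085 -.3119 .2 -170.3 .5 -.14 .2 -90 ; python3 go.py .5 -.14 .2 -90 .4435 -.022 .1 -19.4
```

```text
22.8
[  0.6082  -0.3116   0.1987 179.9666 359.9775 189.6943  -0.1345   0.524
  -0.6104   0.0393]
[0. 0. 0. 0. 0. 0.]
[0.078, 0.1877, -0.0, 0.0, 0.0, -1.4015]
[-0.118, 0.0565, 0.1, 0.0, 0.0, -1.2322]
```

Call:
carry_out:
  rows:
    - [0.007,0.018,0,0,0,-0.14]
    - [0.016,0.04,0,0,0,-0.32]
    - [0.026,0.063,0,0,0,-0.5]
    - [0.036,0.088,0,0,0,-0.68]
    - [0.047,0.113,0,0,0,-0.86]
    - [0.057,0.138,0,0,0,-1.04]
    - [0.068,0.163,0,0,0,-1.22]
    - [0.078,0.1877,0,0,0,-1.4015]

```text
clock: 23.8
tool_pos: [0.4988, -0.1393, 0.1978]
orientation: [179.9, -0.0, -89.7]
force: [0.8, -0.6, 0.1]
opening: 0.0393
gripper_force: 0.0
```

Call:
carry_out:
  rows:
    - [-0.014,0.007,0.0,0,0,-0.16]
    - [-0.03,0.014,0.0,0,0,-0.34]
    - [-0.046,0.022,0.0,0,0,-0.52]
    - [-0.063,0.03,0.02,0,0,-0.7]
    - [-0.081,0.039,0.04,0,0,-0.88]
    - [-0.1,0.048,0.07,0,0,-1.06]
    - [-0.118,0.0565,0.09,0,0,-1.2322]
    - [-0.118,0.0565,0.1,0,0,-1.2322]

```text
clock: 24.8
tool_pos: [0.442, -0.0218, 0.0974]
orientation: [179.9, 0.1, -19.3]
force: [0.2, -0.9, 1.0]
opening: 0.0394
gripper_force: 0.0
```

Run:
```python
from obs import avg
from plant import viewer
import cv2,numpy as np
from vis import *
a={n:viewer.snapshot(n) for n in("scene","top")}
for n in a: np.save(n+"4",a[n])
avg(2)
t=[]
for p in([.6138,.3017,.055,4.1],[.6087,-.3117,.055,9.7]):
  for n in("scene","top"):
    u,v=np.round(proj(n,[p[:3]])[0]).astype(int);w,h=22,25;S=8 
    c=cv2.resize(a[n][v-h:v+h,u-w:u+w],None,fx=S,fy=S,interpolation=cv2.INTER_CUBIC)
    e=proj(n,place(np.array([[.08,0,.055],[.02,0,.055],[-.02,0,.055],[-.08,0,.055],[.02,.012,.067],[.02,-.012,.067],[-.02,.012,.067],[-.02,-.012,.067]]),[p[0],p[1],np.radians(p[3])]))
    for q in e: cv2.circle(c,tuple(np.round((q-[u-w,v-h]+.5)*S).astype(int)),2,(0,255,0),-1)
    t.append(c[:300] if 0 else cv2.resize(c,(264,300)))
cv2.imwrite("pics/p4.png",np.vstack([np.hstack(t[:2]),np.hstack(t[2:])])[:,:,::-1])
```

```text
25.0
[  0.4437  -0.0224   0.0989 179.9539   0.0309 340.4678   0.3711   0.2619
  -0.2541   0.0394]
[0.0002 0.     0.0003 0.0207 0.0265 0.0055]
```

View pics/p4.png

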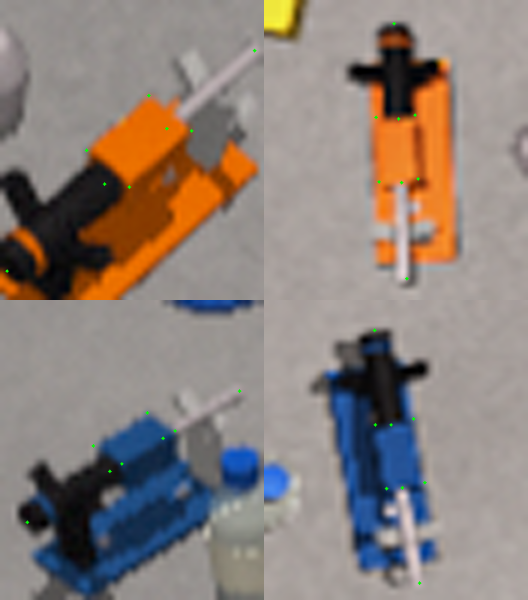

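Call:
carry_out:
  rows:
    - [0,0,0.02,0,0,0]
    - [0,0,0.04,0,0,0]
    - [0,0,0.06,0,0,0]
    - [0,0,0.075,0,0,0]
    - [0,0,0.0845,0,0,0]
    - [0,0,0.0845,0,0,0]
    - [0,0,0.0845,0,0,0]

```text
clock: 25.88
tool_pos: [0.4441, -0.0219, 0.0151]
orientation: [-180.0, -0.0, -19.4]
force: [0.4, 0.0, -0.1]
opening: 0.0395
gripper_force: 0.0
```

Call:
carry_out:
  rows:
    - [0,0,0,0,0,0]
    - [0,0,0,0,0,0]
    - [0,0,0,0,0,0]
    - [0,0,0,0,0,0]
    - [0,0,0,0,0,0]
  grip: -1

```text
clock: 26.5
tool_pos: [0.4438, -0.0219, 0.0149]
orientation: [-180.0, -0.0, -19.4]
force: [-1.6, -0.1, 6.2]
opening: 0.0239
gripper_force: 30.0
```

Run:
```python
from obs import avg
from vis import *
avg(2)
s0=np.array([.572,.0015]);th=np.radians(-19.5)
for n in("scene","top"):
    f=np.load(n+"0.npy").astype(float); u,v=np.round(proj(n,[[*s0,.05]])[0]).astype(int);w=11
    red=np.clip(f[...,0]-(f[...,1]+f[...,2])/2-25,0,None)
    vv,uu=np.mgrid[v-w:v+w+1,u-w:u+w+1]; r=red[v-w:v+w+1,u-w:u+w+1].copy()
    P=np.array([back(n,(a,b),.05)[:2] for a,b in zip(uu.ravel(),vv.ravel())]);W=r.ravel()
    d=P-s0; W=W*(np.hypot(*d.T)<.035)
    c=(W[:,None]*P).sum(0)/W.sum(); print(n,"socket centroid",c,W.sum())
    D=P-c;C=(W[:,None,None]*D[:,:,None]*D[:,None,:]).sum(0)/W.sum();e,V=np.linalg.eigh(C);print(np.sqrt(e),np.degrees(np.arctan2(V[1,1],V[0,1])))
```

```text
26.6
[  0.4438  -0.0219   0.0149 180.0149 359.9737 340.6198  -1.1562   0.3337
   5.5368   0.0241]
[0.     0.     0.     0.0003 0.0007 0.0018]
scene socket centroid [0.5717 0.002 ] 2842.5
[0.0104 0.0141] 160.41800703657947
top socket centroid [0.5716 0.0028] 2469.5
[0.0101 0.0137] 164.71518169691026
```

Call:
carry_out:
  rows:
    - [0,0,-0.008,0,0,0]
    - [0,0,-0.025,0,0,0]
    - [0,0,-0.05,0,0,0]
    - [0,0,-0.075,0,0,0]
    - [0,0,-0.09,0,0,0]
    - [0,0,-0.095,0,0,0]
    - [0,0,-0.095,0,0,0]

```text
clock: 27.48
tool_pos: [0.4435, -0.022, 0.1096]
orientation: [-180.0, -0.0, -19.4]
force: [-0.4, 0.2, -0.0]
opening: 0.0237
gripper_force: 30.0
```

```bash
python3 go.py .4438 -.0219 .1099 -19.4 .572 .0025 .08 -19.5
```

```text
[0.1128, -0.0656, 0.0299, 0.0, 0.0, 0.0017]
```

Call:
carry_out:
  rows:
    - [0.015,-0.009,0,0,0,0]
    - [0.04,-0.023,0,0,0,0]
    - [0.07,-0.04,0,0,0,0]
    - [0.095,-0.055,0,0,0,0]
    - [0.1128,-0.0656,0,0,0,0.0017]
    - [0.1128,-0.0656,0.02,0,0,0.0017]
    - [0.1128,-0.0656,0.0299,0,0,0.0017]
    - [0.1128,-0.0656,0.0299,0,0,0.0017]

```text
clock: 28.48
tool_pos: [0.5712, 0.0021, 0.0783]
orientation: [179.9, 0.1, -19.5]
force: [0.0, 0.8, -0.0]
opening: 0.0241
gripper_force: 30.0
```

Run:
```python
from obs import avg
from vis import *
P=avg(4)
a=viewer.snapshot("scene")
n="scene";p=[.572,.0025]
u,v=np.round(proj(n,[[*p,.07]])[0]).astype(int);w,h,S=35,28,11
c=cv2.resize(a[v-h:v+h,u-w:u+w],None,fx=S,fy=S,interpolation=cv2.INTER_CUBIC)
z=P[2]-.0149
for B,col in((box(.012,.008,z,z+.02),(0,255,0)),(box(.016,.012,z+.02,z+.048),(0,255,255)),(box(.0135,.0095,.05,.05),(255,0,255))):
    for q in proj(n,place(B,[P[0],P[1],np.radians(-19.5)] if B[0,2]!=B[1,2] else [.5717,.0024,np.radians(-19.5)])): cv2.circle(c,tuple(np.round((q-[u-w,v-h]+.5)*S).astype(int)),3,col,-1)
cv2.imwrite("pics/p5.png",c[:,:,::-1])
```

```text
28.675
[  0.572    0.0024   0.0799 179.9945 269.9888 340.5197   0.0793  -0.1562
   0.2921   0.0238]
[  0.0002   0.0001   0.0004   0.0335 155.8491   0.0018]
```

View pics/p5.png

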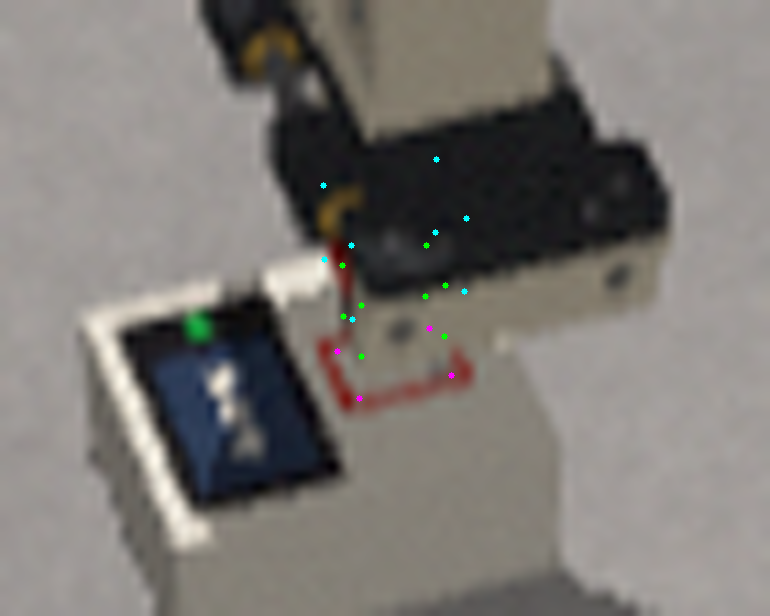

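Call:
carry_out:
  rows:
    - [0,0,0.005,0,0,0]
    - [0,0,0.01,0,0,0]
    - [0,0,0.013,0,0,0]
    - [0,0,0.015,0,0,0]
    - [0,0,0.0165,0,0,0]
    - [0,0,0.018,0,0,0]
    - [0,0,0.018,0,0,0]

```text
clock: 29.6
tool_pos: [0.5717, 0.0024, 0.0616]
orientation: [180.0, 0.0, -19.5]
force: [0.5, 0.3, -0.5]
opening: 0.0238
gripper_force: 30.0
```

```bash
python3 obs.py 2
```

```text
29.7
[  0.5718   0.0024   0.0617 180.0008 359.9968 340.509   -0.0798   0.4894
  -1.0738   0.0239]
[0.     0.     0.     0.0008 0.0023 0.0001]
```

Call:
carry_out:
  rows:
    - [0,0,0.003,0,0,0]
    - [0,0,0.006,0,0,0]
    - [0,0,0.009,0,0,0]
    - [0,0,0.012,0,0,0]
    - [0,0,0.0145,0,0,0]
    - [0,0,0.0158,0,0,0]
    - [0,0,0.0165,0,0,0]
    - [0,0,0.0165,0,0,0]

```text
clock: 30.7
tool_pos: [0.5718, 0.0024, 0.05]
orientation: [-180.0, -0.1, -19.4]
force: [-18.6, 2.8, 47.4]
opening: 0.024
gripper_force: 53.9
```

```bash
python3 obs.py 2
```

```text
30.8
[  0.5718   0.0024   0.05   180.0094 359.8883 340.607  -18.3511   3.9595
  47.3711   0.0238]
[0.     0.     0.     0.0025 0.0033 0.0008]
```

Call:
carry_out:
  rows:
    - [0,0,-0.004,0,0,0]
    - [0,0,-0.008,0,0,0]
    - [0,0,-0.014,0,0,0]
    - [0,0,-0.022,0,0,0]
    - [0,0,-0.035,0,0,0]
    - [0,0,-0.05,0,0,0]
    - [0,0,-0.065,0,0,0]
    - [0,0,-0.065,0,0,0]

```text
clock: 31.8
tool_pos: [0.5728, 0.0027, 0.112]
orientation: [-179.9, -0.2, -19.5]
force: [-0.2, 0.3, -0.4]
opening: 0.0238
gripper_force: 30.0
```

Run:
```python
from obs import avg
P=avg(2)
import os
os.system(f"python3 go.py {P[0]:.4f} {P[1]:.4f} {P[2]:.4f} {P[5]-360:.2f} .4438 -.0219 {P[2]:.4f} -19.5")
```

```text
[-0.1126, 0.0658, -0.0, 0.0, 0.0, -0.0]
31.9
[  0.5719   0.0025   0.1106 180.0452 359.9588 340.504    0.3101  -0.4395
  -0.4312   0.0237]
[0.0002 0.0001 0.0003 0.0203 0.0289 0.0017]
```

Call:
carry_out:
  rows:
    - [-0.015,0.009,0,0,0,0]
    - [-0.04,0.023,0,0,0,0]
    - [-0.07,0.041,0,0,0,0]
    - [-0.095,0.055,0,0,0,0]
    - [-0.1126,0.0658,0,0,0,0]
    - [-0.1126,0.0658,0.02,0,0,0]
    - [-0.1126,0.0658,0.04,0,0,0]
    - [-0.1126,0.0658,0.06,0,0,0]

```text
clock: 32.9
tool_pos: [0.4423, -0.0224, 0.0494]
orientation: [180.0, 0.0, -19.5]
force: [-0.1, -0.3, -0.5]
opening: 0.0237
gripper_force: 30.0
```

Call:
carry_out:
  rows:
    - [0,0,0.015,0,0,0]
    - [0,0,0.025,0,0,0]
    - [0,0,0.03,0,0,0]
    - [0,0,0.033,0,0,0]
    - [0,0,0.0345,0,0,0]
    - [0,0,0.0355,0,0,0]
    - [0,0,0.0355,0,0,0]

```text
clock: 33.78
tool_pos: [0.4438, -0.022, 0.0149]
orientation: [-180.0, -0.0, -19.5]
force: [-0.3, -0.1, 1.6]
opening: 0.0236
gripper_force: 30.0
```

```bash
python3 obs.py 2
```

```text
33.875
[  0.4439  -0.022    0.0149 180.0179 359.9735 340.5135  -0.0464  -0.0601
   2.8733   0.0239]
[0.     0.     0.     0.0013 0.0012 0.0014]
```

Foot is on the bench again (contact felt). Release, rise 9 mm and regrip so the tips clear the box top.

Call:
carry_out:
  rows:
    - [0,0,0,0,0,0]
    - [0,0,0,0,0,0]
    - [0,0,0,0,0,0]
    - [0,0,-0.005,0,0,0]
    - [0,0,-0.0095,0,0,0]
    - [0,0,-0.0095,0,0,0]
  grip: -0.25

```text
clock: 34.62
tool_pos: [0.444, -0.0219, 0.0247]
orientation: [-180.0, -0.1, -19.5]
force: [0.3, 0.1, -0.1]
opening: 0.0331
gripper_force: 0.0
```

Call:
carry_out:
  rows:
    - [0,0,0,0,0,0]
    - [0,0,0,0,0,0]
    - [0,0,0,0,0,0]
    - [0,0,0,0,0,0]
    - [0,0,0,0,0,0]
  grip: -1

```text
clock: 35.25
tool_pos: [0.4436, -0.022, 0.0242]
orientation: [180.0, 0.0, -19.5]
force: [-1.0, 0.3, 0.7]
opening: 0.0236
gripper_force: 30.0
```

```bash
python3 obs.py 2
```

```text
35.35
[  0.4436  -0.022    0.0242 179.9982 180.0013 340.5091  -0.7485  -0.453
   1.3958   0.0236]
[  0.       0.       0.       0.0015 179.9985   0.0006]
```

Call:
carry_out:
  rows:
    - [0,0,-0.008,0,0,0]
    - [0,0,-0.025,0,0,0]
    - [0,0,-0.05,0,0,0]
    - [0,0,-0.075,0,0,0]
    - [0,0,-0.09,0,0,0]
    - [0,0,-0.095,0,0,0]
    - [0,0,-0.095,0,0,0]

```text
clock: 36.22
tool_pos: [0.4436, -0.022, 0.1193]
orientation: [-180.0, -0.0, -19.5]
force: [-1.4, 0.4, -0.1]
opening: 0.024
gripper_force: 30.0
```

Call:
carry_out:
  rows:
    - [0.015,-0.009,0,0,0,0]
    - [0.04,-0.023,0,0,0,0]
    - [0.07,-0.04,0,0,0,0]
    - [0.095,-0.055,0,0,0,0]
    - [0.1128,-0.0658,0,0,0,0]
    - [0.1128,-0.0658,0.02,0,0,0]
    - [0.1128,-0.0658,0.0299,0,0,0]
    - [0.1128,-0.0658,0.0299,0,0,0]

```text
clock: 37.22
tool_pos: [0.5714, 0.0021, 0.0879]
orientation: [179.9, 0.1, -19.5]
force: [0.2, -0.4, -0.4]
opening: 0.0241
gripper_force: 30.0
```

```bash
python3 obs.py 3
```

```text
37.375
[  0.5721   0.0023   0.0893 179.9813 240.0023 340.5205   0.7641   0.3547
  -0.3648   0.0237]
[  0.0002   0.0001   0.0004   0.0283 169.6724   0.0024]
```

Call:
carry_out:
  rows:
    - [0,0,0.006,0,0,0]
    - [0,0,0.012,0,0,0]
    - [0,0,0.015,0,0,0]
    - [0,0,0.017,0,0,0]
    - [0,0,0.019,0,0,0]
    - [0,0,0.022,0,0,0]
    - [0,0,0.022,0,0,0]

```text
clock: 38.25
tool_pos: [0.5718, 0.0023, 0.067]
orientation: [180.0, 0.0, -19.5]
force: [0.3, 0.3, -0.3]
opening: 0.0239
gripper_force: 30.0
```

Call:
carry_out:
  rows:
    - [0,0,0.003,0,0,0]
    - [0,0,0.006,0,0,0]
    - [0,0,0.009,0,0,0]
    - [0,0,0.011,0,0,0]
    - [0,0,0.0118,0,0,0]
    - [0,0,0.0125,0,0,0]
    - [0,0,0.0125,0,0,0]

```text
clock: 39.12
tool_pos: [0.572, 0.0024, 0.0548]
orientation: [-180.0, -0.0, -19.5]
force: [-0.9, 0.4, -0.2]
opening: 0.0239
gripper_force: 30.0
```

```bash
python3 obs.py 2
```

```text
39.225
[  0.572    0.0024   0.0548 180.0036 359.9932 340.5079   0.2099   0.0995
  -0.6167   0.0241]
[0.     0.     0.     0.0006 0.0002 0.0007]
```

Push the last millimetre until it bears.

Call:
carry_out:
  rows:
    - [0,0,0.0005,0,0,0]
    - [0,0,0.001,0,0,0]
    - [0,0,0.0016,0,0,0]
    - [0,0,0.0016,0,0,0]

```text
clock: 39.72
tool_pos: [0.572, 0.0024, 0.0541]
orientation: [-180.0, -0.0, -19.5]
force: [-3.1, 0.3, 9.3]
opening: 0.0247
gripper_force: 30.0
```

```bash
python3 obs.py 2
```

```text
39.825
[  0.572    0.0024   0.0541 180.0053 359.9716 340.5301  -3.0721   0.8091
   9.2953   0.0237]
[0.     0.     0.     0.0007 0.0004 0.0013]
```

Bears at the expected home height. Release, rise and check.

Call:
carry_out:
  rows:
    - [0,0,0,0,0,0]
    - [0,0,0,0,0,0]
    - [0,0,0,0,0,0]
    - [0,0,0,0,0,0]
  grip: -0.1

```text
clock: 40.33
tool_pos: [0.5719, 0.0023, 0.053]
orientation: [180.0, 0.0, -19.5]
force: [-0.6, -0.4, 0.9]
opening: 0.0391
gripper_force: 0.0
```

Call:
carry_out:
  rows:
    - [0,0,-0.01,0,0,0]
    - [0,0,-0.03,0,0,0]
    - [0,0,-0.06,0,0,0]
    - [0,0,-0.11,0,0,0]
    - [-0.05,0,-0.15,0,0,0]
    - [-0.1,0,-0.17,0,0,0]
    - [-0.12,0,-0.17,0,0,0]
    - [-0.12,0,-0.17,0,0,0]

```text
clock: 41.32
tool_pos: [0.4581, 0.0428, 0.2241]
orientation: [-179.9, -0.1, -19.4]
force: [0.4, 0.4, 0.6]
opening: 0.0394
gripper_force: 0.0
```

Run:
```python
from obs import avg
from vis import *
avg(1)
a={n:viewer.snapshot(n) for n in("scene","top")}
r=lambda x:cv2.resize(x,(400,300),interpolation=cv2.INTER_CUBIC)
s,t=a["scene"],a["top"]
cv2.imwrite("pics/p6.png",np.vstack([np.hstack([r(s[186:246,205:285]),r(s[100:370,120:480])]),np.hstack([r(s[146:206,146:226]),r(t[100:280,110:400])])])[:,:,::-1])
```

```text
41.375
[  0.4588   0.0426   0.2236 180.0428 359.9545 340.5767   0.394   -0.3958
   0.0398   0.0394]
[0. 0. 0. 0. 0. 0.]
```

View pics/p6.png

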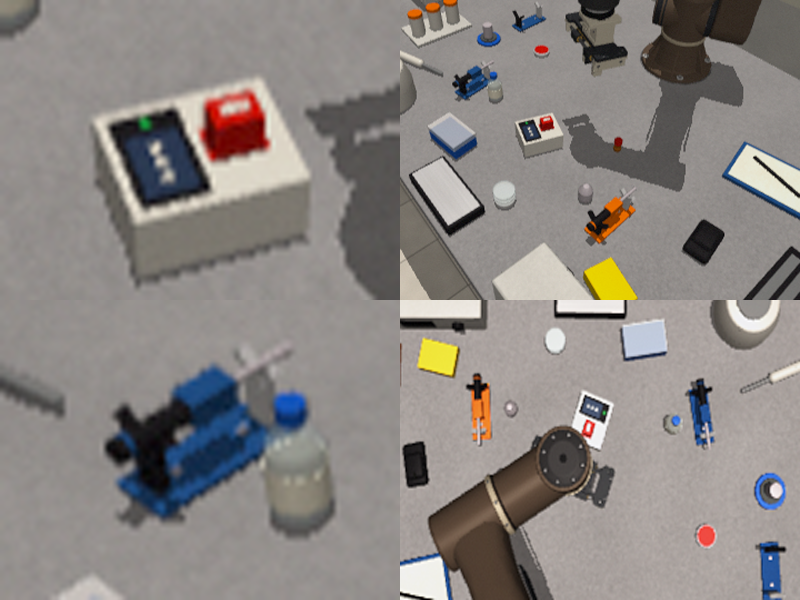

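The final picture shows the plug's head flat on the box at (235,125). The blue holder at (205,395) and the orange one at (610,215) lie level in their rests, and the bystanders look unmoved.

```bash
python3 -c "
from plant import workorder
print(workorder.close_job())"
```

```text
the job is handed in; nothing more can be done
None
```

The job is handed in at 41 s: both holders are parked in their own rests and the plug is home. One risk remains: on the first plug insertion the fingertips pressed the control box with about 47 N, over the 40 N limit if fingertips count. I then re-gripped higher and seated the plug at about 9 N.

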